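# Set out the disc-cutter punches by size

## Robot

A 6-joint arm with a two-finger parallel gripper is mounted at the origin on a cart in front of the work surface, level with it; the furniture and walls round the work are solid. World frame = base frame: x ahead of the robot, y to its left, z up, the work surface at z = 0. Lengths are in m, angles in rad, forces in N, time in s.
With the tool pointing down it reaches from about 0.35 to 1 m from the base axis. Payload 7.1 kg.
Tool frame: the origin (TCP) lies midway between the tips of the shut fingers; the grasp point (between the pads) lies grasp_offset behind it (grasp_offset is the distance from the TCP to the grasp point, in m); x points along the fingers, z is the direction in which the jaws open and shut, and the axes are right-handed (so a half turn about x gives the same grasp; the last joint's range is limited). The gripper opens to 85 mm and grips with 20 to 120 N. Pads are 22 mm wide; open, the fingers measure 114 mm over their backs; the gripper's body (76 mm by 85 mm) begins 54 mm behind the grasp point. The pads swing forward as they close: fully open they stand 13 mm farther back than shut.
Start: joints at [1.145, 0.423, 1.63, -0, 1.089, -0.019], TCP at [0.247, 0.574, 0.231] pointing down, gripper open.
Joint ranges: [-3, 3], [-0.9, 2.11], [0.09, 2.58], [-1.31, 4.45], [0.11, 2.69], [-2.54, 2.54]. Speed limits (rad/s): [2.39, 2.39, 3.01, 3.14, 3.14, 3.14].

## Interface

Orientations are given as a unit quaternion [x, y, z, w].
In Python, from cell import get_obs, get_image, camera_model, job_done, grasp_offset gives the robot as it stands. The module is installed in compiled form; this text tells all that it offers.
- The arm moves only by the tool servo_tool, never from a script. Its argument "deltas" is one flat list of numbers, 7 for each row, row after row: the shift along the tool's x, y, z in cm, then the turn, a rotation vector about the tool's x, y, z in degrees, then the closure, from 0 (fully open) to 1 (shut). A call has 1 to 12 rows; each row shifts and turns the pose as measured when the row begins, along the tool's axes as they then stand; what a row does not reach is not made up. A row lasts 1/12 s, in which the tool goes at most 41.7 mm and 7.16 degrees, less where a joint would pass 70% of its speed; a pose out of reach is approached as far as the arm can. A call is refused whole if a number of a shift passes 4.17 or a number of a turn 7.16, either way. A call with a gripper value outside its range is refused whole. The fingers move at their own pace and stop on an object; "newtons" is the grip in N (left out, the last holds). Time passes only in rows, so rows that do not move let the fingers close. It gives the time, the measured TCP pose, the force and the opening at its end, in the units of the state.
- get_obs(): the state, without advancing time (a new reading comes with each control period).
- get_image(name): name is "side" or "top"; returns the picture (400x640x3 uint8, red, green, blue); there is no depth.
- camera_model(name): a dict with "fov_y" (degrees; the focal length in pixels is half the picture's height over the tangent of half this angle, whatever the lens; pixels are square), "cx", "cy" (the principal point, pixels), "R" (3x3) and "t" (3): a world point X has camera coordinates R X + t. Camera axes: x right, y down, z forward; pixel columns grow to the right and rows downward; lengths in m; the calibration is good to about 2 mm. A picture is of the moment at which its call begins. camera_model takes no time and is no camera call.
- job_done(): hands the job in, once; it reports no verdict.
The state is a dict: "time": time; "q": joint angles; "qd": joint speeds; "joint_efforts": joint torques, N m; "eef_pos": TCP position; "tcp_rot": TCP orientation; "force": force on the tool from outside, world axes, zero at the start; "ft_torque": the same for the moment, N m; "width": finger opening in m.
Only numpy, scipy, OpenCV 4.12 (cv2) and the standard library are available. Lean on these libraries where they do the work, as an engineer would, in place of code of your own. Each camera call takes 0.05 s, during which the arm holds its last target.

## Task

Set out the four steel disc-cutter punches in order of size on the wooden board: stand each upright in the middle of its own blue pad, the thickest on the pad next to the red peg and each following one thinner, so that the thinnest is at the far end. Leave the brown bottle standing where it is.

Things in the scene. Friction and masses are not known exactly. Their poses are not given: they have to be found in the camera images.
- punch_a_mid (a point): centre (half-way up) of the largest of four loose solid steel punches of a disc cutter, an upright bright cylinder 40 mm in diameter and 50 mm tall with a bevelled brass top and a dark band; it stands upright on the worktop at the start, 490 g give or take a fifth; z is its own axis
- punch_b_mid (a point): centre (half-way up) of the second largest of four loose solid steel punches of a disc cutter, an upright bright cylinder 31 mm in diameter and 50 mm tall with a bevelled brass top and a dark band; it stands upright on the worktop at the start, 294 g give or take a fifth; z is its own axis
- punch_c_mid (a point): centre (half-way up) of the second smallest of four loose solid steel punches of a disc cutter, an upright bright cylinder 23 mm in diameter and 50 mm tall with a bevelled brass top and a dark band; it stands upright on the worktop at the start, 162 g give or take a fifth; z is its own axis
- punch_d_mid (a point): centre (half-way up) of the smallest of four loose solid steel punches of a disc cutter, an upright bright cylinder 15 mm in diameter and 50 mm tall with a bevelled brass top and a dark band; it stands upright on the worktop at the start, 69 g give or take a fifth; z is its own axis
- pad_1: one of four identical round dark blue felt pads, 52 mm in diameter, 3 mm thick, fixed in one straight row, 62 mm apart, on a wooden board (310 x 72 x 12 mm, fixed to the worktop). The pads' numbers say nothing of their place in the row. Origin: centre of its underside, on the board's top 12 mm above the worktop; its top, on which a punch stands, is 15 mm above the worktop. Its y axis runs along the row
- pad_2: one of four identical round dark blue felt pads, 52 mm in diameter, 3 mm thick, fixed in one straight row, 62 mm apart, on a wooden board (310 x 72 x 12 mm, fixed to the worktop). The pads' numbers say nothing of their place in the row. Origin: centre of its underside, on the board's top 12 mm above the worktop; its top, on which a punch stands, is 15 mm above the worktop. Its y axis runs along the row
- pad_3: one of four identical round dark blue felt pads, 52 mm in diameter, 3 mm thick, fixed in one straight row, 62 mm apart, on a wooden board (310 x 72 x 12 mm, fixed to the worktop). The pads' numbers say nothing of their place in the row. Origin: centre of its underside, on the board's top 12 mm above the worktop; its top, on which a punch stands, is 15 mm above the worktop. Its y axis runs along the row
- pad_4: one of four identical round dark blue felt pads, 52 mm in diameter, 3 mm thick, fixed in one straight row, 62 mm apart, on a wooden board (310 x 72 x 12 mm, fixed to the worktop). The pads' numbers say nothing of their place in the row. Origin: centre of its underside, on the board's top 12 mm above the worktop; its top, on which a punch stands, is 15 mm above the worktop. Its y axis runs along the row
- red_peg: red marker peg, 18 mm in diameter, 13 mm tall, fixed on the board in line with the pads, 44 mm beyond the centre of the last pad at one end of the row; at the other end, as far beyond the other last pad, is a like peg of pale wood. Origin: centre of its underside, on the board's top
- brown_bottle: loose brown glass bottle with a black cap, 41 mm in diameter, 98 mm tall, standing on the worktop among the punches; a bystander. Origin: centre of its underside; z up

How it is judged:
By the outcome, as a careful person would: the job done as asked, in the order asked, and still so for the second after the job is handed in, with the robot touching nothing.
It also fails if it takes over 96 s, if anything falls off the work surface, if the arm or the gripper's body presses on something with over 40 N, if the wrist force passes 120 N, or if a joint passes its speed limit or range.

## Working session

There is one attempt and no reset: what is moved stays moved. The work goes in short steps, Python scripts to look and compute and a tool call to move; the robot and the scene stay as the last step left them, time stands still between calls to the robot, and variables do not carry over. Pictures are saved under pics/ and viewed, and the job is handed in when it is done.

Besides the shell and the picture viewer there is one more tool, called after "Request:" as a command line: name --argument value ..., lists and objects as JSON in quotes. servo_tool: Moves the arm, as the interface text tells. Its arguments: {"type":"object","properties":{"deltas":{"type":"array"},"newtons":{"type":"number"}},"required":["deltas"]}

```bash
mkdir -p pics; python3 - <<'E'
from cell import *
import cv2,numpy as np
import cell
print(get_obs()); 
print(grasp_offset() if callable(grasp_offset) else grasp_offset)
for n in("top","side"):
    print(camera_model(n)); cv2.imwrite(f"pics/{n}0.png",get_image(n)[:,:,::-1])
E
```

```text
{'time': 0.0, 'q': array([ 1.14501697e+00,  4.23871662e-01,  1.63069783e+00,  1.19609677e-05,
        1.08858146e+00, -1.89985494e-02]), 'qd': array([-1.67984059e-03, -1.55939328e-04,  8.59707103e-04,  3.17656326e-05,
       -5.84763571e-04,  9.46182339e-04]), 'joint_efforts': array([ 5.17749831e-04, -5.57376623e+01, -2.81746101e+01, -1.66490163e-04,
        7.51595828e-03, -9.46795836e-06]), 'eef_pos': array([0.2470306 , 0.57351231, 0.23052336]), 'tcp_rot': array([-0.38898732,  0.59115799,  0.38840554,  0.59022219]), 'force': array([ 0.67284312,  0.41188281, -0.05189653]), 'ft_torque': array([0.00930247, 0.01069381, 0.01167594]), 'width': 0.08523295259028493}
0.0187
{'fov_y': 45.45572290650293, 'cx': 320.19842351009754, 'cy': 205.33859454087028, 'R': array([[ 0.00503664, -0.99968103,  0.02474832],
       [-0.9987639 , -0.00625277, -0.04931094],
       [ 0.04944996, -0.02446937, -0.99847682]]), 't': array([-0.04072393,  0.54540125,  1.04366713])}
{'fov_y': 56.05384652505293, 'cx': 317.3405539123603, 'cy': 206.81887747046548, 'R': array([[-0.79722383,  0.60335075,  0.02005091],
       [ 0.26683286,  0.38197816, -0.88481236],
       [-0.54151121, -0.70004326, -0.4655159 ]]), 't': array([ 0.44291475, -0.10397405,  1.14691727])}
```

View pics/top0.png

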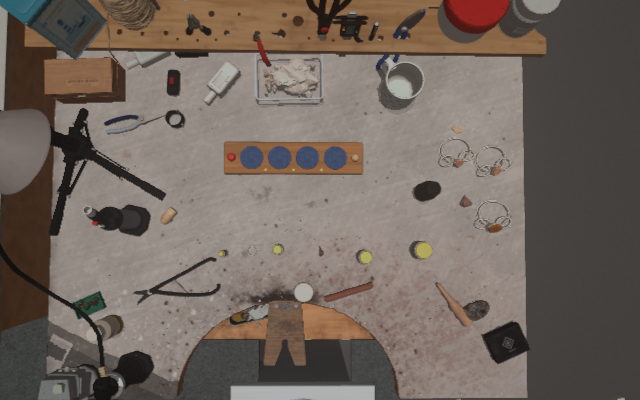

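View pics/side0.png

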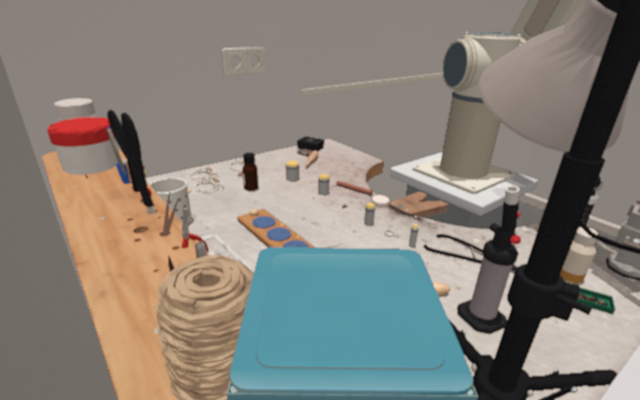

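The top view shows the red peg at about (231,157) and the pads at (251..335,157). The punch tops are at (424,250), (365,257), (278,249) and (222,253), and the bottle is at (428,190). I'll enlarge these next.

```bash
python3 - <<'E'
import cv2,numpy as np
im=cv2.imread("pics/top0.png")
a=cv2.resize(im[135:180,215:370],None,fx=5,fy=5,interpolation=cv2.INTER_CUBIC)
cs=[im[y-15:y+25,x-20:x+20] for x,y in((424,250),(365,257),(278,249),(222,253))]
b=cv2.resize(np.hstack(cs),None,fx=5,fy=5,interpolation=cv2.INTER_CUBIC)
cv2.imwrite("pics/a.png",a);cv2.imwrite("pics/b.png",b)
hsv=cv2.cvtColor(im,cv2.COLOR_BGR2HSV)
def cc(m,x0,y0,x1,y1,n,mn=12):
    k=np.zeros_like(m);k[y0:y1,x0:x1]=m[y0:y1,x0:x1]
    r=cv2.connectedComponentsWithStats(k)
    for s,c in zip(r[2][1:],r[3][1:]):
        if s[4]>mn: print(n,s,c.round(2))
cc(cv2.inRange(hsv,(20,90,90),(40,255,255)),200,230,450,275,'yel')
cc(cv2.inRange(hsv,(100,60,30),(130,255,255)),220,140,370,175,'blue')
cc(cv2.inRange(hsv,(0,180,80),(6,255,255)),220,140,370,175,'red')
E
```

```text
yel [415 242  17  17 215] [423.31 249.96]
yel [273 245   9   9  58] [276.84 249.1 ]
yel [219 251   4   5  18] [220.5  253.22]
yel [360 251  12  13 122] [365.38 256.85]
blue [241 146  21  22 377] [251.03 156.9 ]
blue [268 146  22  23 374] [278.92 157.02]
blue [296 147  22  22 377] [306.84 157.09]
blue [325 147  21  22 373] [334.8  157.32]
red [228 154   6   6  13] [229.69 156.  ]
```

View pics/a.png

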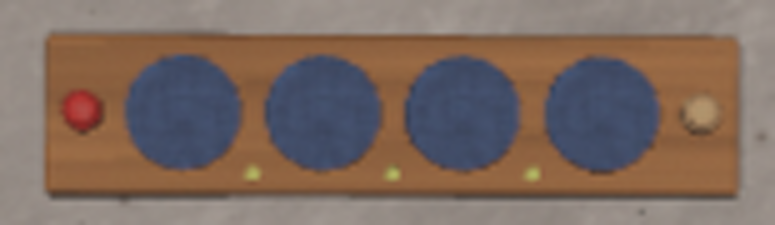

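View pics/b.png

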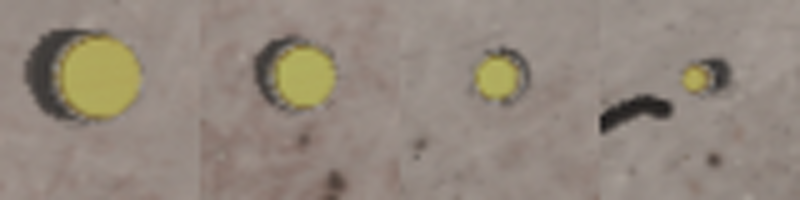

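The row is straight, with the red peg at the left (+y) end. I'll back-project all of these points and cross-check them in the side camera.

```bash
cat > h.py <<'E'
from cell import *
import cv2,numpy as np
def f(n): return 200/np.tan(np.radians(camera_model(n)["fov_y"]/2))
def bp(n,u,v,z):
    m=camera_model(n);R=m["R"];t=m["t"]
    d=R.T@np.array([(u-m["cx"])/f(n),(v-m["cy"])/f(n),1]);c=-R.T@t
    return c+d*(z-c[2])/d[2]
def pr(n,X):
    m=camera_model(n);p=m["R"]@np.array(X)+m["t"]
    return np.array([m["cx"]+f(n)*p[0]/p[2],m["cy"]+f(n)*p[1]/p[2]])
def shot(n,name,box=None,s=1):
    im=get_image(n)[:,:,::-1]
    if box: x0,y0,x1,y1=box; im=im[y0:y1,x0:x1]
    im=cv2.resize(np.ascontiguousarray(im),None,fx=s,fy=s,interpolation=cv2.INTER_CUBIC);cv2.imwrite("pics/"+name,im)
E
python3 - <<'E'
from h import *
for n,u,v,z in(("A",423.31,249.96,.05),("B",365.38,256.85,.05),("C",276.84,249.1,.05),("D",220.5,253.22,.05),("P1",251.03,156.9,.015),("P2",278.92,157.02,.015),("P3",306.84,157.09,.015),("P4",334.8,157.32,.015),("peg",231,157,.025),("bottle",428,190,.098)):
    p=bp("top",u,v,z);print(n,p.round(4),"side",pr("side",p).round(1),pr("side",[p[0],p[1],0]).round(1))
im=cv2.imread("pics/side0.png")
cv2.imwrite("pics/c.png",cv2.resize(im[145:265,220:430],None,fx=3.8,fy=3.8,interpolation=cv2.INTER_CUBIC))
E
```

```text
A [ 0.4496 -0.2581  0.05  ] side [292.5 161.9] [292.7 178.2]
B [ 0.4344 -0.1337  0.05  ] side [323.8 174.9] [323.3 192.2]
C [0.4502 0.0549 0.05  ] side [370.1 203.6] [368.3 223. ]
D [0.441 0.174 0.05 ] side [414.5 224.5] [411.1 245.1]
P1 [0.6521 0.1163 0.015 ] side [313.9 260.7] [313.8 267.2]
P2 [0.6524 0.0546 0.015 ] side [295.3 245.8] [295.3 252. ]
P3 [ 0.6527 -0.0074  0.015 ] side [278.6 232.5] [278.8 238.5]
P4 [ 0.6528 -0.0696  0.015 ] side [263.7 220.5] [264.  226.3]
peg [0.65   0.1588 0.025 ] side [329.1 267.2] [328.6 278.3]
bottle [ 0.5744 -0.2569  0.098 ] side [252.3 154.3] [254.5 188.8]
```

View pics/c.png

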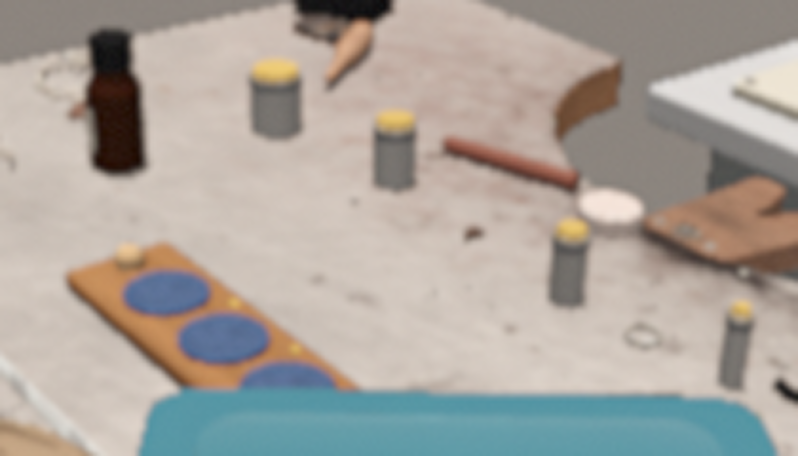

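```bash
cat >> h.py <<'E'
from scipy.spatial.transform import Rotation as Ro
def st(): 
    o=get_obs();return o,Ro.from_quat(o["tcp_rot"])
RT=Ro.from_matrix(np.array([[0,0,1],[0,1,0],[-1,0,0]]).astype(float)) # x down, y=+y, z=+x
def go(p,flip=False):
    o,r=st();T=RT*Ro.from_euler('x',180 if flip else 0,degrees=True)
    print("t",o["time"],"pos",o["eef_pos"].round(4),"w",o["width"].round(4),"F",o["force"].round(1))
    print("tool-frame shift cm",(100*r.inv().apply(np.array(p)-o["eef_pos"])).round(2),"rotvec deg",np.degrees((r.inv()*T).as_rotvec()).round(2))
E
python3 - <<'E'
from h import *
o,r=st();print(r.as_matrix().round(3))
go([.441,.174,.12]);go([.441,.174,.12],True)
E
```

```text
[[-0.001 -0.918  0.396]
 [-0.001  0.396  0.918]
 [-1.     0.    -0.001]]Traceback (most recent call last):
  File "<stdin>", line 3, in <module>
  File "h.py", line 21, in go
    print("t",o["time"],"pos",o["eef_pos"].round(4),"w",o["width"].round(4),"F",o["force"].round(1))
                                                        ^^^^^^^^^^^^^^^^
AttributeError: 'float' object has no attribute 'round'
```

```bash
sed -i 's/o\["width"\].round(4)/round(o["width"],4)/' h.py; python3 - <<'E'
from h import *
go([.441,.174,.16]);go([.441,.174,.16],True)
E
```

```text
t 0.1 pos [0.2471 0.5735 0.2306] w 0.0852 F [-0.6  0.4  0.2]
tool-frame shift cm [  7.1  -33.62 -29.01] rotvec deg [ 6.669e+01 -7.000e-02  5.000e-02]
t 0.1 pos [0.2471 0.5735 0.2306] w 0.0852 F [-0.6  0.4  0.2]
tool-frame shift cm [  7.1  -33.62 -29.01] rotvec deg [-1.1331e+02 -5.0000e-02 -8.0000e-02]
```

Request:
servo_tool --deltas '[0,-2.8,-2.4,0,0,0,0,0,-2.8,-2.4,0,0,0,0,0,-2.8,-2.4,0,0,0,0,0,-2.8,-2.4,0,0,0,0,0,-2.8,-2.4,0,0,0,0,0,-2.8,-2.4,0,0,0,0,0,-2.8,-2.4,0,0,0,0,0,-2.8,-2.4,0,0,0,0,0,-2.8,-2.4,0,0,0,0,0,-2.8,-2.4,0,0,0,0,0,-2.8,-2.4,0,0,0,0,0,-2.8,-2.4,0,0,0,0]'

```text
time: 1.1
eef_pos: [0.4447, 0.1645, 0.2269]
tcp_rot: [-0.392, 0.59, 0.392, 0.587]
force: [0.5, 0.5, 0.4]
width: 0.0854
```

Request:
servo_tool --deltas '[0,0,0,6.7,0,0,0,0,0,0,6.7,0,0,0,0,0,0,6.7,0,0,0,0,0,0,6.7,0,0,0,0,0,0,6.7,0,0,0,0,0,0,6.7,0,0,0,0,0,0,6.7,0,0,0,0,0,0,6.7,0,0,0,0,0,0,6.7,0,0,0,0,0,0,6.7,0,0,0]'

```text
time: 1.93
eef_pos: [0.4461, 0.1543, 0.2246]
tcp_rot: [0.018, 0.71, -0.022, 0.704]
force: [-0.6, 0.3, -0.0]
width: 0.0852
```

```bash
python3 - <<'E'
from h import *
go([.441,.174,.16])
E
```

```text
t 1.9333 pos [0.4461 0.1543 0.2246] w 0.0852 F [-0.6  0.3 -0. ]
tool-frame shift cm [ 6.45  1.98 -0.56] rotvec deg [-3.17 -0.49  0.32]
```

Request:
servo_tool --deltas '[3.5,1,-0.3,-3.1,0,0,0,2.2,1,-0.2,0,0,0,0,0,0,0,0,0,0,0]'

```text
time: 2.18
eef_pos: [0.4428, 0.1746, 0.1673]
tcp_rot: [0.002, 0.708, -0.004, 0.706]
force: [-0.5, -0.4, 0.5]
width: 0.0855
```

```bash
python3 - <<'E'
from h import *
go([.441,.174,.012]); shot("top","d1.png",(170,200,290,320),5); shot("side","d1s.png",(350,130,500,290),4)
E
```

```text
t 2.1833 pos [0.4428 0.1746 0.1673] w 0.0855 F [-0.5 -0.4  0.5]
tool-frame shift cm [15.53 -0.   -0.12] rotvec deg [-0.5  -0.23  0.23]
```

View pics/d1.png

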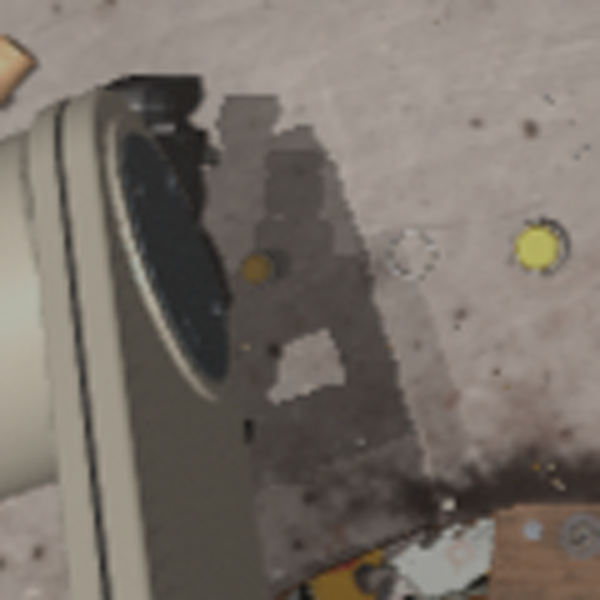

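View pics/d1s.png

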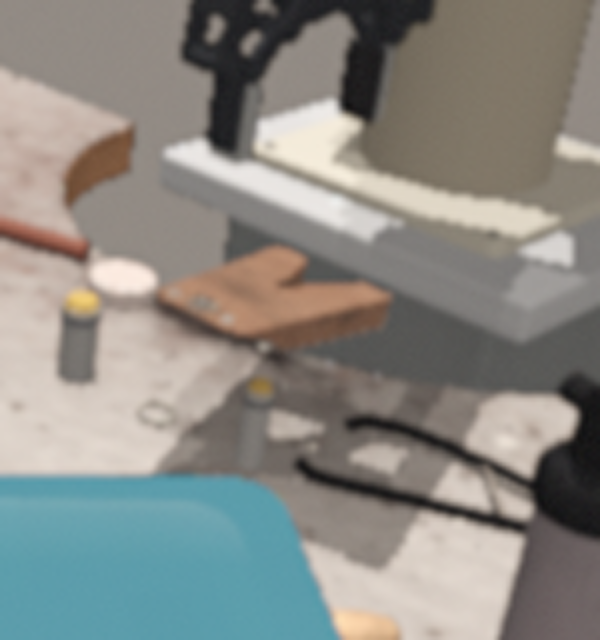

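```bash
python3 - <<'E'
from h import *
for s in(.043,.057,-.043,-.057):print(pr("side",[.4428+s,.1746,.180]), end=' ')
E
```

```text
[408.56537241 169.72563557] [403.34065682 171.40016077] [438.26088033 160.2082034 ] [442.7374081  158.77347295]
```

Request:
servo_tool --deltas '[3,0,-0.1,-0.5,0,0.2,0,3,0,0,0,0,0,0,3,0,0,0,0,0,0,2.5,0,0,0,0,0,0,1.5,0,0,0,0,0,0,0,0,0,0,0,0,0]'

```text
time: 2.78
eef_pos: [0.453, 0.1753, 0.0449]
tcp_rot: [0.002, 0.701, 0.003, 0.713]
force: [-0.5, -0.1, 0.1]
width: 0.0852
```

```bash
python3 - <<'E'
from h import *
go([.441,.174,.012]); shot("side","d2s.png",(350,130,500,290),4)
E
```

```text
t 2.7833 pos [0.453  0.1753 0.0449] w 0.0852 F [-0.5 -0.1  0.1]
tool-frame shift cm [ 3.27 -0.15 -1.25] rotvec deg [ 0.08  0.91 -0.33]
```

View pics/d2s.png

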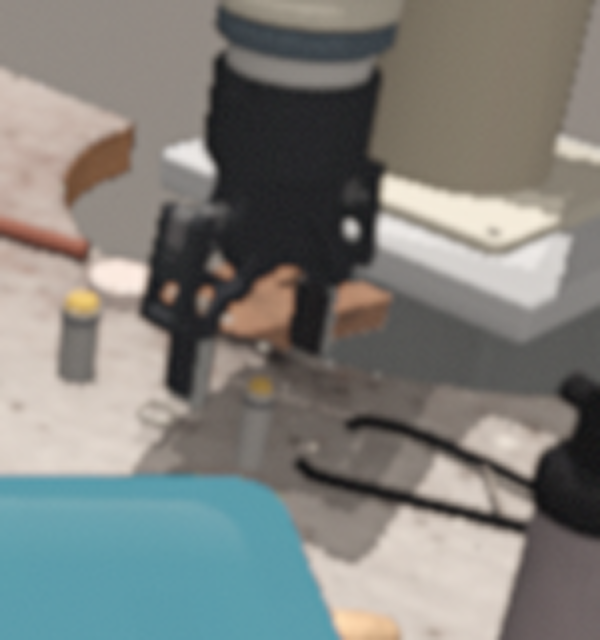

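Request:
servo_tool --deltas '[0.5,-0.1,-1.2,0,0.9,-0.3,0,1.5,0,0,0,0,0,0,0.8,0,0,0,0,0,0,0,0,0,0,0,0,0]'

```text
time: 3.17
eef_pos: [0.4443, 0.1752, 0.0225]
tcp_rot: [0.001, 0.704, 0.001, 0.71]
force: [-0.7, 0.5, -0.5]
width: 0.0855
```

```bash
python3 - <<'E'
from h import *
go([.441,.174,.012])
E
```

```text
t 3.1667 pos [0.4443 0.1752 0.0225] w 0.0855 F [-0.7  0.5 -0.5]
tool-frame shift cm [ 1.05 -0.12 -0.34] rotvec deg [ 0.03  0.43 -0.18]
```

Request:
servo_tool --deltas '[0.9,-0.1,-0.5,0,0.5,-0.2,0.3,0.2,0,0,0,0,0,0.5,0,0,0,0,0,0,0.6]' --newtons 40

```text
time: 3.42
eef_pos: [0.4399, 0.1745, 0.0128]
tcp_rot: [-0.0, 0.707, 0.0, 0.707]
force: [0.2, 1.4, -0.2]
width: 0.0517
```

```bash
python3 - <<'E'
from h import *
go([.441,.174,.010])
E
```

```text
t 3.4167 pos [0.4399 0.1745 0.0128] w 0.0517 F [ 0.2  1.4 -0.2]
tool-frame shift cm [ 0.28 -0.05  0.11] rotvec deg [ 0.04  0.02 -0.02]
```

Request:
servo_tool --deltas '[0.1,0,0.1,0,0,0,0.7,0,0,0,0,0,0,0.75,0,0,0,0,0,0,0.8,0,0,0,0,0,0,0.85,0,0,0,0,0,0,0.9,0,0,0,0,0,0,1,0,0,0,0,0,0,1]'

```text
time: 4.0
eef_pos: [0.4415, 0.1748, 0.0128]
tcp_rot: [-0.0, 0.707, 0.001, 0.708]
force: [-0.1, -1.1, -0.8]
width: 0.0139
```

```bash
python3 - <<'E'
from h import *
go([.441,.174,.010]); shot("side","d3s.png",(350,130,500,290),4)
E
```

```text
t 4.0 pos [0.4415 0.1748 0.0128] w 0.0139 F [-0.1 -1.1 -0.8]
tool-frame shift cm [ 0.28 -0.08 -0.05] rotvec deg [ 0.05  0.09 -0.04]
```

View pics/d3s.png

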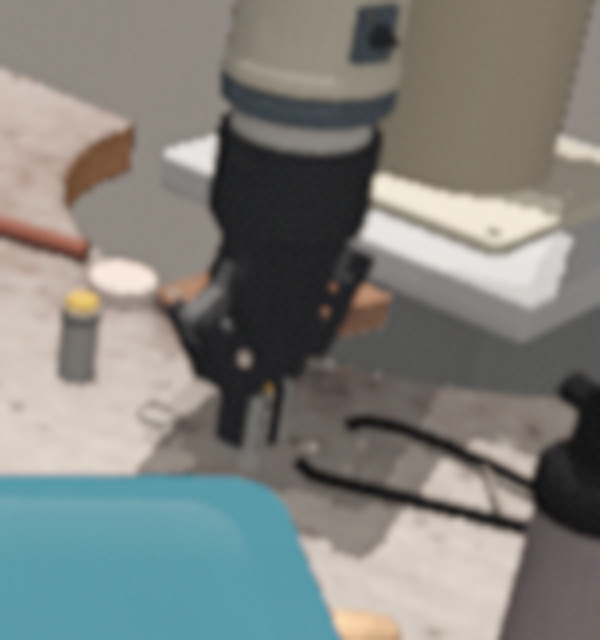

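The 15 mm punch is gripped upright at width 0.014. I'll lift it and carry it to the far pad.

Request:
servo_tool --deltas '[-1,0,0,0,0,0,1,-2.5,0,0,0,0,0,1,-3,0,0,0,0,0,1,-3,-1,1,0,0,0,1,0,-2.4,2.2,0,0,0,1,0,-2.4,2.2,0,0,0,1,0,-2.4,2.2,0,0,0,1,0,-2.4,2.2,0,0,0,1,0,-2.4,2.2,0,0,0,1,0,-2.4,2.2,0,0,0,1,0,-2.4,2.2,0,0,0,1,0,0,0,0,0,0,1]'

```text
time: 5.05
eef_pos: [0.6115, -0.0111, 0.1215]
tcp_rot: [-0.003, 0.705, 0.002, 0.709]
force: [0.4, 0.2, -0.8]
width: 0.0141
```

```bash
python3 - <<'E'
from h import *
go([.6528,-.0696,.08]); shot("top","d4.png",(220,100,400,220),4)
E
```

```text
t 5.05 pos [ 0.6115 -0.0111  0.1215] w 0.0141 F [ 0.4  0.2 -0.8]
tool-frame shift cm [ 4.19 -5.87  4.07] rotvec deg [0.39 0.32 0.12]
```

View pics/d4.png

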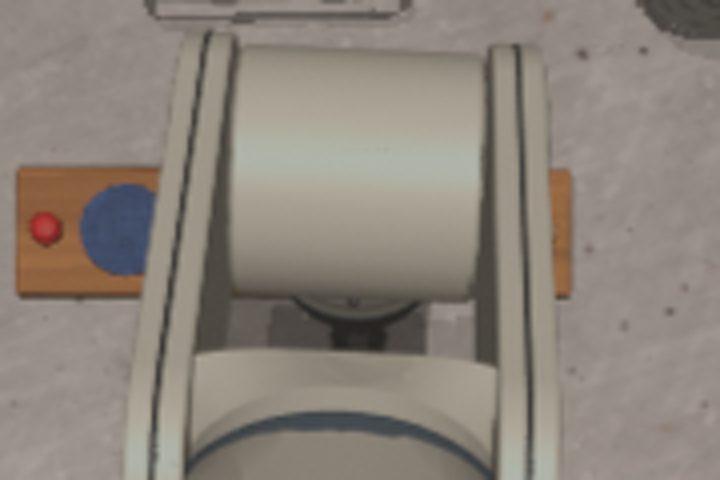

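Request:
servo_tool --deltas '[1,-2,1.4,0.4,0.3,0.1,1,1,-2,1.4,0,0,0,1,1,-1.4,1,0,0,0,1,0,0,0,0,0,0,1]'

```text
time: 5.43
eef_pos: [0.6456, -0.0629, 0.0922]
tcp_rot: [0.0, 0.709, 0.001, 0.705]
force: [-0.5, 1.0, -1.2]
width: 0.0139
```

```bash
python3 - <<'E'
from h import *
go([.6528,-.0696,.035]); shot("side","d5s.png",(190,120,350,260),4)
E
```

```text
t 5.4333 pos [ 0.6456 -0.0629  0.0922] w 0.0139 F [-0.5  1.  -1.2]
tool-frame shift cm [ 5.72 -0.68  0.74] rotvec deg [ 0.03 -0.27 -0.09]
```

View pics/d5s.png

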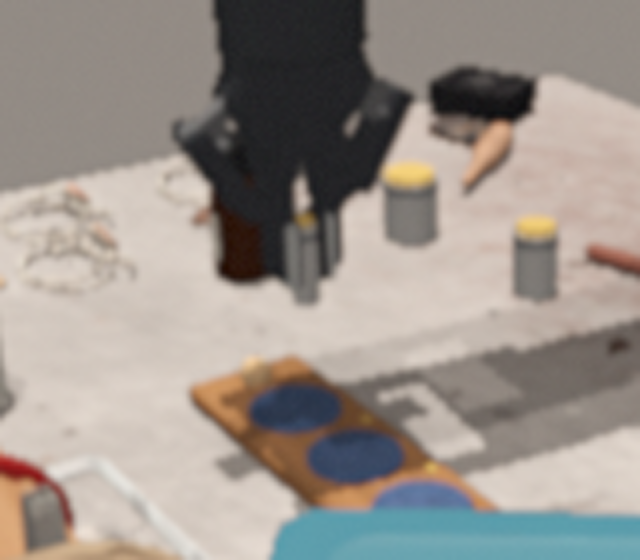

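Request:
servo_tool --deltas '[1.5,-0.5,0.5,0,-0.2,0,1,1.8,-0.2,0.2,0,0,0,1,1,0,0,0,0,0,1,0,0,0,0,0,0,1]'

```text
time: 5.82
eef_pos: [0.6491, -0.0642, 0.0514]
tcp_rot: [0.0, 0.708, 0.002, 0.706]
force: [-1.0, -0.4, -1.0]
width: 0.014
```

```bash
python3 - <<'E'
from h import *
go([.6528,-.0696,.028]); shot("side","d6s.png",(190,120,350,260),4)
p=get_obs()["eef_pos"]; print(pr("side",p+[0,0,-.0128]),pr("side",p+[0,0,-.0128+.05]))
E
```

```text
t 5.8167 pos [ 0.6491 -0.0642  0.0514] w 0.014 F [-1.  -0.4 -1. ]
tool-frame shift cm [ 2.34 -0.55  0.38] rotvec deg [ 0.15 -0.16 -0.19]
[265.84359515 211.37623137] [264.81423782 190.69285877]
```

View pics/d6s.png

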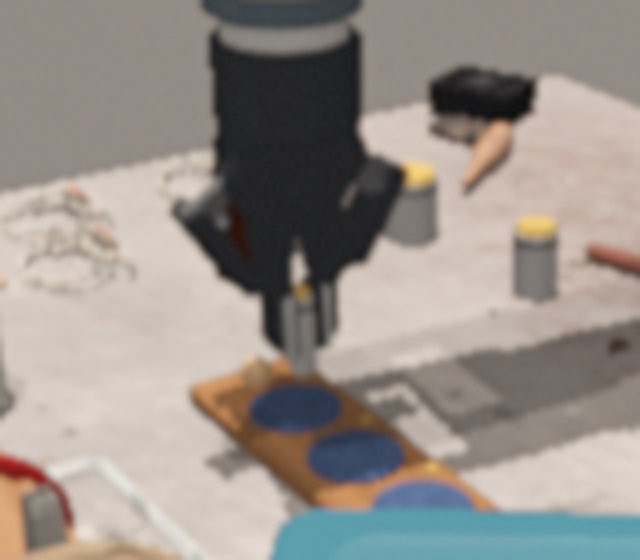

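Request:
servo_tool --deltas '[0.5,-0.6,0.4,0,0,0,1,0.8,-0.2,0.1,0,0,0,1,0.4,0,0,0,0,0,1,0,0,0,0,0,0,1]'

```text
time: 6.2
eef_pos: [0.6554, -0.0709, 0.0369]
tcp_rot: [-0.001, 0.707, 0.003, 0.707]
force: [-0.6, 0.5, -1.7]
width: 0.0142
```

```bash
python3 - <<'E'
from h import *
go([.6528,-.0696,.028])
E
```

```text
t 6.2 pos [ 0.6554 -0.0709  0.0369] w 0.0142 F [-0.6  0.5 -1.7]
tool-frame shift cm [ 0.89  0.13 -0.26] rotvec deg [ 0.29  0.04 -0.17]
```

Request:
servo_tool --deltas '[0.4,0.1,-0.2,0,0,0,1,0.3,0,0,0,0,0,1,0,0,0,0,0,0,1]'

```text
time: 6.45
eef_pos: [0.6535, -0.0699, 0.0297]
tcp_rot: [-0.001, 0.707, 0.003, 0.708]
force: [0.5, 0.0, -1.6]
width: 0.0135
```

```bash
python3 - <<'E'
from h import *
go([.6528,-.0696,.028])
E
```

```text
t 6.45 pos [ 0.6535 -0.0699  0.0297] w 0.0135 F [ 0.5  0.  -1.6]
tool-frame shift cm [ 0.17  0.03 -0.07] rotvec deg [ 0.26  0.07 -0.17]
```

Request:
servo_tool --deltas '[0.15,0,-0.1,0,0,0,1,0.1,0,0,0,0,0,1,0,0,0,0,0,0,1]'

```text
time: 6.7
eef_pos: [0.6524, -0.0699, 0.0277]
tcp_rot: [-0.001, 0.707, 0.003, 0.708]
force: [0.3, -0.5, -0.2]
width: 0.0142
```

```bash
python3 - <<'E'
from h import *
go([.6528,-.0696,.028]); shot("side","d7s.png",(230,160,310,240),7)
E
```

```text
t 6.7 pos [ 0.6524 -0.0699  0.0277] w 0.0142 F [ 0.3 -0.5 -0.2]
tool-frame shift cm [-0.03  0.03  0.04] rotvec deg [ 0.26  0.07 -0.17]
```

View pics/d7s.png

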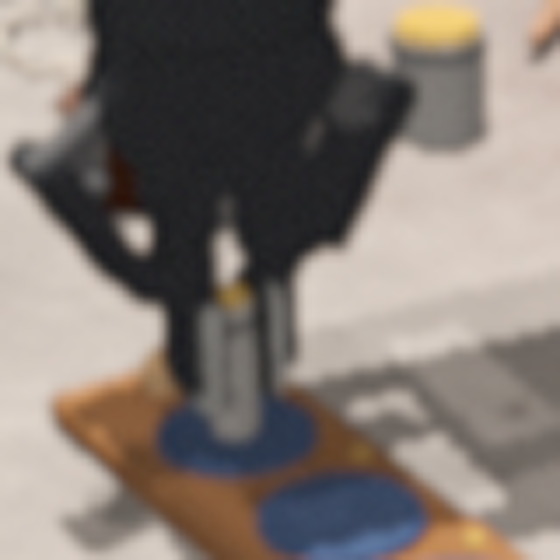

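The punch's base sits at the middle of the pad, at crop pixel (238,438) against a pad centre of about (240,435). The load has come off the wrist, so I'll release.

Request:
servo_tool --deltas '[0,0,0,0,0,0,0.85,0,0,0,0,0,0,0.7,0,0,0,0,0,0,0.6,0,0,0,0,0,0,0.5,0,0,0,0,0,0,0.5,-1.5,0,0,0,0,0,0.5,-3,0,0,0,0,0,0.4,-3,0,0,0,0,0,0.2,-3,0,0,0,0,0,0,-3,0,0,0,0,0,0]'

```text
time: 7.58
eef_pos: [0.6476, -0.0698, 0.1632]
tcp_rot: [0.0, 0.711, 0.003, 0.703]
force: [0.6, -0.0, -0.6]
width: 0.0847
```

```bash
python3 - <<'E'
from h import *
go([.4502,.0549,.16]); shot("side","d8s.png",(230,120,310,240),5)
E
```

```text
t 7.5833 pos [ 0.6476 -0.0698  0.1632] w 0.0847 F [ 0.6 -0.  -0.6]
tool-frame shift cm [  0.62  12.55 -19.68] rotvec deg [ 0.26 -0.7  -0.27]
```

View pics/d8s.png

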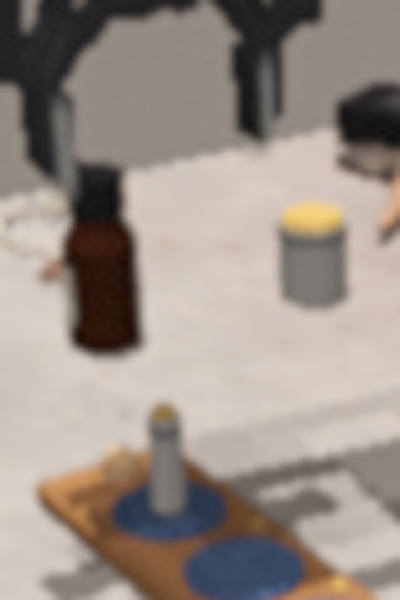

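Request:
servo_tool --deltas '[0,1.9,-2.9,0,-0.6,-0.2,0,0,1.9,-2.9,0,0,0,0,0,1.9,-2.9,0,0,0,0,0,1.9,-2.9,0,0,0,0,0,1.9,-2.9,0,0,0,0,0,1.9,-2.9,0,0,0,0,0,1.5,-2.3,0,0,0,0,0,0,0,0,0,0,0]'

```text
time: 8.3
eef_pos: [0.4514, 0.0602, 0.1788]
tcp_rot: [-0.001, 0.696, -0.001, 0.718]
force: [0.2, -0.6, -0.3]
width: 0.0852
```

```bash
python3 - <<'E'
from h import *
go([.4502,.0549,.09])
E
```

```text
t 8.3 pos [0.4514 0.0602 0.1788] w 0.0852 F [ 0.2 -0.6 -0.3]
tool-frame shift cm [ 8.87 -0.52 -0.4 ] rotvec deg [0.01 1.79 0.1 ]
```

Request:
servo_tool --deltas '[2,-0.5,-0.2,0,1.8,0.1,0,3,0,0,0,0,0,0,3,0,0,0,0,0,0,1,0,0,0,0,0,0,0,0,0,0,0,0,0]'

```text
time: 8.72
eef_pos: [0.4543, 0.0568, 0.0927]
tcp_rot: [-0.001, 0.702, 0.002, 0.712]
force: [-0.8, 1.1, 0.4]
width: 0.0852
```

```bash
python3 - <<'E'
from h import *
go([.4502,.0549,.025])
E
```

```text
t 8.7167 pos [0.4543 0.0568 0.0927] w 0.0852 F [-0.8  1.1  0.4]
tool-frame shift cm [ 6.76 -0.2  -0.51] rotvec deg [ 0.24  0.8  -0.09]
```

Request:
servo_tool --deltas '[1,-0.2,-0.5,0,1,0,0,2,0,-0.1,0,0.2,0,0,2,0,-0.1,0,0.2,0,0,1.5,0,0,0,0,0,0,0,0,0,0,0,0,0]'

```text
time: 9.13
eef_pos: [0.4515, 0.0543, 0.029]
tcp_rot: [-0.001, 0.709, 0.002, 0.706]
force: [-1.3, 0.4, -0.2]
width: 0.0851
```

```bash
python3 - <<'E'
from h import *
go([.4502,.0549,.012])
E
```

```text
t 9.1333 pos [0.4515 0.0543 0.029 ] w 0.0851 F [-1.3  0.4 -0.2]
tool-frame shift cm [ 1.71  0.05 -0.12] rotvec deg [ 0.23 -0.25 -0.13]
```

Request:
servo_tool --deltas '[1.2,0,-0.1,0.2,-0.2,0,0.3,0.5,0,0,0,0,0,0.5,0,0,0,0,0,0,0.5,0,0,0,0,0,0,0.6,0,0,0,0,0,0,0.65,0,0,0,0,0,0,0.7,0,0,0,0,0,0,0.8,0,0,0,0,0,0,0.9,0,0,0,0,0,0,1,0,0,0,0,0,0,1]' --newtons 45

```text
time: 9.97
eef_pos: [0.4547, 0.0541, 0.0174]
tcp_rot: [0.001, 0.705, 0.001, 0.709]
force: [0.4, 0.1, -1.3]
width: 0.0216
```

```bash
python3 - <<'E'
from h import *
go([.4502,.0549,.012]); shot("side","c1s.png",(300,120,420,240),5)
E
```

```text
t 9.9667 pos [0.4547 0.0541 0.0174] w 0.0216 F [ 0.4  0.1 -1.3]
tool-frame shift cm [ 0.54  0.08 -0.45] rotvec deg [ 0.03  0.32 -0.17]
```

View pics/c1s.png

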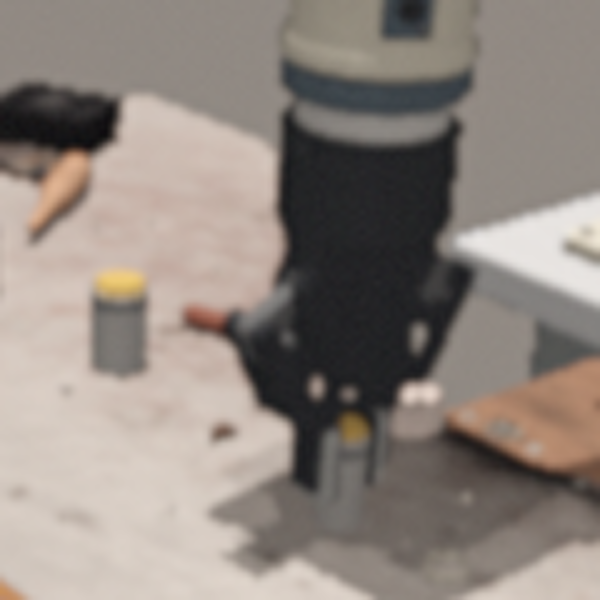

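C is gripped upright at width 0.0216. I'll lift it and carry it to the third pad.

Request:
servo_tool --deltas '[-1,0,0,0,0.3,0,1,-2.5,0,0,0,0,0,1,-3,0,0,0,0,0,1,-2,-0.8,2.5,0,0,0,1,0,-0.8,2.6,0,0,0,1,0,-0.8,2.6,0,0,0,1,0,-0.8,2.6,0,0,0,1,0,-0.8,2.6,0,0,0,1,0,-0.8,2.6,0,0,0,1,0,-0.8,2.6,0,0,0,1,0,-0.4,1.3,0,0,0,1,0,0,0,0,0,0,1]'

```text
time: 11.02
eef_pos: [0.6525, -0.009, 0.1029]
tcp_rot: [-0.0, 0.71, 0.001, 0.705]
force: [-0.9, -0.9, -0.4]
width: 0.0219
```

```bash
python3 - <<'E'
from h import *
go([.6527,-.0074,.08])
E
```

```text
t 11.0167 pos [ 0.6525 -0.009   0.1029] w 0.0219 F [-0.9 -0.9 -0.4]
tool-frame shift cm [2.29 0.16 0.04] rotvec deg [ 0.14 -0.4  -0.1 ]
```

Request:
servo_tool --deltas '[2,0.1,0,0,-0.3,0,1,2,0,0,0,0.1,0,1,1.4,0,0,0,0.1,0,1,0,0,0,0,0,0,1]'

```text
time: 11.35
eef_pos: [0.6514, -0.008, 0.0467]
tcp_rot: [0.0, 0.709, 0.001, 0.705]
force: [-1.1, -0.1, -2.0]
width: 0.0217
```

```bash
python3 - <<'E'
from h import *
go([.6527,-.0074,.0324]); shot("side","c2s.png",(230,150,330,250),6)
E
```

```text
t 11.35 pos [ 0.6514 -0.008   0.0467] w 0.0217 F [-1.1 -0.1 -2. ]
tool-frame shift cm [1.43 0.05 0.14] rotvec deg [ 0.09 -0.32 -0.11]
```

View pics/c2s.png

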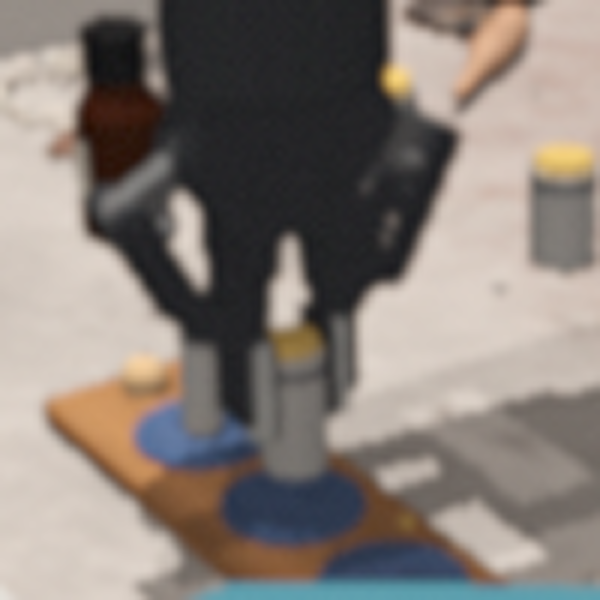

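Request:
servo_tool --deltas '[0.8,0,0.1,0,-0.3,0,1,0.4,0,0,0,0,0,1,0,0,0,0,0,0,1]'

```text
time: 11.65
eef_pos: [0.6529, -0.0075, 0.0364]
tcp_rot: [-0.0, 0.706, 0.001, 0.708]
force: [-0.1, -0.1, -1.5]
width: 0.0216
```

```bash
python3 - <<'E'
from h import *
go([.6527,-.0074,.0324])
E
```

```text
t 11.65 pos [ 0.6529 -0.0075  0.0364] w 0.0216 F [-0.1 -0.1 -1.5]
tool-frame shift cm [ 0.4   0.01 -0.02] rotvec deg [ 0.12  0.12 -0.11]
```

Request:
servo_tool --deltas '[0.3,0,0,0,0.1,0,1,0.15,0,0,0,0,0,1,0,0,0,0,0,0,1]'

```text
time: 11.9
eef_pos: [0.6536, -0.0073, 0.0328]
tcp_rot: [-0.0, 0.706, 0.001, 0.708]
force: [0.4, -0.6, -1.8]
width: 0.0216
```

```bash
python3 - <<'E'
from h import *
go([.6527,-.0074,.0324])
shot("side","c3s.png",(230,150,330,250),6)
E
```

```text
t 11.9 pos [ 0.6536 -0.0073  0.0328] w 0.0216 F [ 0.4 -0.6 -1.8]
tool-frame shift cm [ 0.04 -0.01 -0.09] rotvec deg [ 0.13  0.12 -0.1 ]
```

View pics/c3s.png

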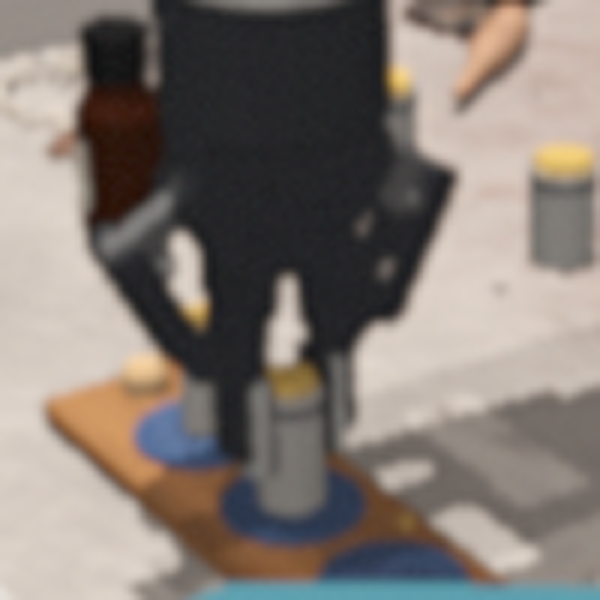

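Request:
servo_tool --deltas '[0.1,0,-0.1,0,0,0,1,0,0,0,0,0,0,1]'

```text
time: 12.12
eef_pos: [0.653, -0.0074, 0.0325]
tcp_rot: [-0.0, 0.706, 0.001, 0.708]
force: [0.3, -0.4, -2.0]
width: 0.0215
```

```bash
python3 - <<'E'
from h import *
go([.6527,-.0074,.0324])
E
```

```text
t 12.1167 pos [ 0.653  -0.0074  0.0325] w 0.0215 F [ 0.3 -0.4 -2. ]
tool-frame shift cm [ 0.01 -0.   -0.03] rotvec deg [ 0.13  0.19 -0.1 ]
```

Request:
servo_tool --deltas '[0.15,0,0,0,0,0,1,0.15,0,0,0,0,0,1]'

```text
time: 12.28
eef_pos: [0.6535, -0.0074, 0.0312]
tcp_rot: [-0.0, 0.706, 0.001, 0.709]
force: [-7.9, -0.2, 21.3]
width: 0.0221
```

```bash
python3 - <<'E'
from h import *
go([.6527,-.0074,.0324])
E
```

```text
t 12.2833 pos [ 0.6535 -0.0074  0.0312] w 0.0221 F [-7.9 -0.2 21.3]
tool-frame shift cm [-0.12  0.   -0.08] rotvec deg [ 0.13  0.23 -0.1 ]
```

Contact made (21 N), so I'll ease off slightly, release and raise.

Request:
servo_tool --deltas '[-0.05,0,0,0,0,0,1,0,0,0,0,0,0,0.8,0,0,0,0,0,0,0.65,0,0,0,0,0,0,0.5,0,0,0,0,0,0,0.4,0,0,0,0,0,0,0.4,-1.5,0,0,0,0,0,0.4,-3,0,0,0,0,0,0.3,-3,0,0,0,0,0,0.2,-3,0,0,0,0,0,0,-3,0,0,0,0,0,0]'

```text
time: 13.2
eef_pos: [0.6485, -0.0076, 0.1676]
tcp_rot: [-0.0, 0.71, 0.002, 0.704]
force: [-0.1, -0.0, 0.6]
width: 0.0853
```

```bash
python3 - <<'E'
from h import *
go([.4344,-.1337,.16]); shot("side","c4s.png",(230,150,330,250),6)
E
```

```text
t 13.2 pos [ 0.6485 -0.0076  0.1676] w 0.0853 F [-0.1 -0.   0.6]
tool-frame shift cm [  0.93 -12.57 -21.43] rotvec deg [ 0.12 -0.52 -0.12]
```

View pics/c4s.png

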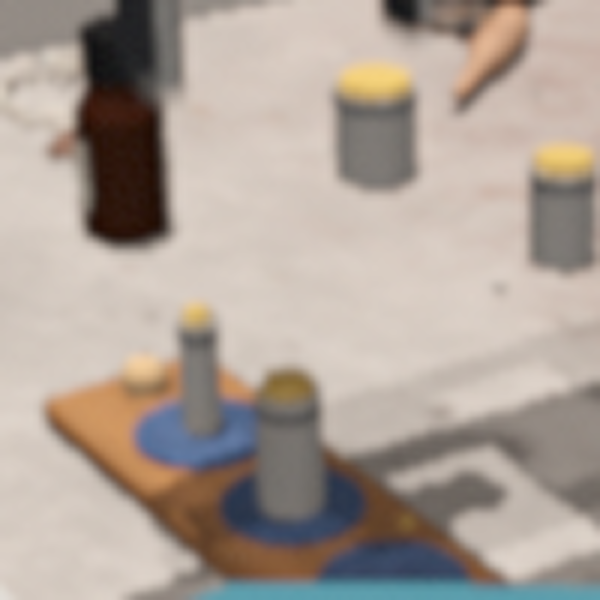

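C and D are standing on their pads. Next is B.

Request:
servo_tool --deltas '[0,-1.7,-2.8,0,0,0,0,0,-1.7,-2.8,0,0,0,0,0,-1.7,-2.8,0,0,0,0,0,-1.7,-2.8,0,0,0,0,0,-1.7,-2.8,0,0,0,0,0,-1.7,-2.8,0,0,0,0,0,-1.7,-2.8,0,0,0,0,0,-1,-1.9,0,0,0,0,0,0,0,0,0,0,0]'

```text
time: 14.0
eef_pos: [0.4349, -0.1406, 0.1852]
tcp_rot: [-0.003, 0.698, 0.002, 0.716]
force: [-0.1, 0.0, 0.1]
width: 0.0853
```

```bash
python3 - <<'E'
from h import *
go([.4344,-.1337,.09]); shot("top","b1.png",(220,130,440,270),3.5)
E
```

```text
t 14.0 pos [ 0.4349 -0.1406  0.1852] w 0.0853 F [-0.1  0.   0.1]
tool-frame shift cm [ 9.52  0.7  -0.28] rotvec deg [0.39 1.41 0.06]
```

View pics/b1.png

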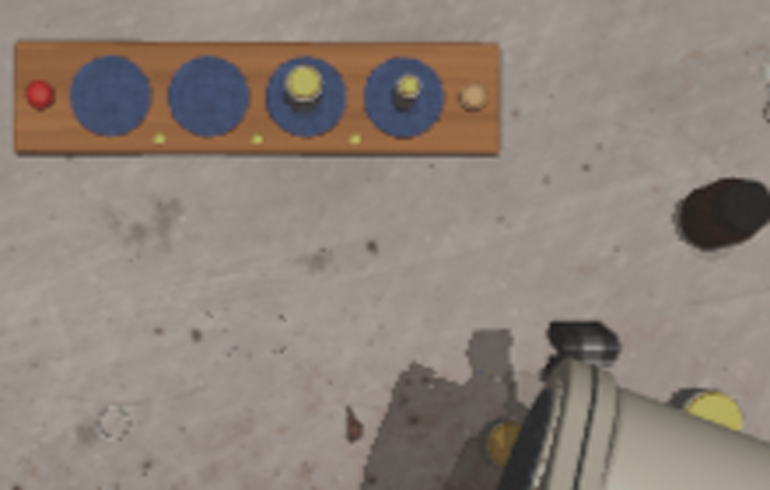

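Request:
servo_tool --deltas '[2,0.7,-0.2,0.3,1.5,0,0,3,0,0,0,0,0,0,3,0,0,0,0.2,0,0,1.2,0,0,0,0,0,0,0,0,0,0,0,0,0]'

```text
time: 14.47
eef_pos: [0.4451, -0.1344, 0.0961]
tcp_rot: [-0.002, 0.703, -0.002, 0.712]
force: [-0.7, -0.7, 0.3]
width: 0.0857
```

```bash
python3 - <<'E'
from h import *
go([.4344,-.1337,.027])
for u,v in((305,83),(408,87)): 
  q=np.array([(u+.5)/3.5-.5+220,(v+.5)/3.5-.5+130]);print(q,bp("top",*q,.065))
E
```

```text
t 14.4667 pos [ 0.4451 -0.1344  0.0961] w 0.0857 F [-0.7 -0.7  0.3]
tool-frame shift cm [ 6.9   0.11 -1.15] rotvec deg [-0.01  0.73  0.36]
[306.78571429 153.35714286] [ 0.65314419 -0.00742048  0.065     ]
[336.21428571 154.5       ] [ 0.65126425 -0.06982637  0.065     ]
```

Request:
servo_tool --deltas '[1,0.1,-1.1,0,0.8,0.3,0,2,0,-0.2,0,0.2,0,0,2,0,-0.1,0,0.2,0,0,1.3,0,0,0,0,0,0,0,0,0,0,0,0,0]'

```text
time: 14.88
eef_pos: [0.435, -0.133, 0.0333]
tcp_rot: [-0.002, 0.708, 0.0, 0.706]
force: [-0.5, -0.2, 0.8]
width: 0.0855
```

```bash
python3 - <<'E'
from h import *
go([.4344,-.1337,.012])
E
```

```text
t 14.8833 pos [ 0.435  -0.133   0.0333] w 0.0855 F [-0.5 -0.2  0.8]
tool-frame shift cm [ 2.13 -0.06 -0.06] rotvec deg [ 0.14 -0.18  0.13]
```

Request:
servo_tool --deltas '[1.5,-0.1,-0.1,0,0,0,0,0.8,0,-0.1,0,0,0,0.2,0,0,0,0,0,0,0.3]' --newtons 60

```text
time: 15.13
eef_pos: [0.4345, -0.1342, 0.0115]
tcp_rot: [-0.002, 0.707, 0.0, 0.707]
force: [-0.6, 0.3, 1.1]
width: 0.0637
```

```bash
python3 - <<'E'
from h import *
go([.4344,-.1337,.012])
E
```

```text
t 15.1333 pos [ 0.4345 -0.1342  0.0115] w 0.0637 F [-0.6  0.3  1.1]
tool-frame shift cm [-0.05  0.05 -0.01] rotvec deg [ 0.18 -0.06  0.17]
```

Request:
servo_tool --deltas '[0,0,0,0,0,0,0.45,0,0,0,0,0,0,0.5,0,0,0,0,0,0,0.55,0,0,0,0,0,0,0.6,0,0,0,0,0,0,0.65,0,0,0,0,0,0,0.7,0,0,0,0,0,0,0.8,0,0,0,0,0,0,1,0,0,0,0,0,0,1]'

```text
time: 15.88
eef_pos: [0.4362, -0.1345, 0.0151]
tcp_rot: [-0.003, 0.706, -0.0, 0.708]
force: [-0.2, -0.6, -2.2]
width: 0.0295
```

```bash
python3 - <<'E'
from h import *
go([.4344,-.1337,.012])
E
```

```text
t 15.8833 pos [ 0.4362 -0.1345  0.0151] w 0.0295 F [-0.2 -0.6 -2.2]
tool-frame shift cm [ 0.31  0.08 -0.18] rotvec deg [0.18 0.16 0.24]
```

Request:
servo_tool --deltas '[-1,0,0,0,0.1,0.2,1,-2.5,0,0,0,0,0,1,-3,0,0,0,0,0,1,-2.5,1.5,2,0,0,0,1,0,2.4,2.6,0,0,0,1,0,2.4,2.6,0,0,0,1,0,2.4,2.6,0,0,0,1,0,2.4,2.6,0,0,0,1,0,2.4,2.6,0,0,0,1,0,2.4,2.6,0,0,0,1,0,2.4,2.6,0,0,0,1,0,0,0,0,0,0,1]'

```text
time: 16.88
eef_pos: [0.6425, 0.0583, 0.1068]
tcp_rot: [0.002, 0.709, 0.0, 0.706]
force: [-0.0, -0.2, -2.3]
width: 0.0292
```

```bash
python3 - <<'E'
from h import *
go([.6524,.0546,.09])
E
```

```text
t 16.8833 pos [0.6425 0.0583 0.1068] w 0.0292 F [-0.  -0.2 -2.3]
tool-frame shift cm [ 1.67 -0.37  1.  ] rotvec deg [-0.15 -0.24 -0.21]
```

Request:
servo_tool --deltas '[2,-0.4,1,0,-0.2,-0.2,1,2.3,-0.1,0.2,0,0,0,1,1.5,0,0,0,0,0,1,0,0,0,0,0,0,1]'

```text
time: 17.22
eef_pos: [0.6564, 0.0564, 0.0462]
tcp_rot: [-0.001, 0.707, 0.001, 0.708]
force: [-0.8, 1.5, -2.5]
width: 0.0294
```

```bash
python3 - <<'E'
from h import *
go([.6524,.0546,.031]); shot("side","b2s.png",(230,150,350,270),5)
E
```

```text
t 17.2167 pos [0.6564 0.0564 0.0462] w 0.0294 F [-0.8  1.5 -2.5]
tool-frame shift cm [ 1.52 -0.18 -0.4 ] rotvec deg [ 0.14  0.07 -0.01]
```

View pics/b2s.png

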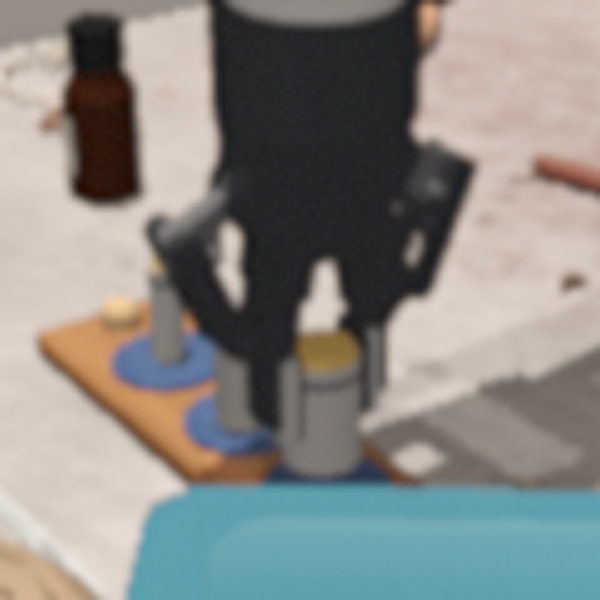

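B is upright above pad 2, and C and D are undisturbed. I'll lower it in stages.

Request:
servo_tool --deltas '[0.7,-0.2,-0.4,0.1,0,0,1,0.5,0,0,0,0,0,1,0,0,0,0,0,0,1]'

```text
time: 17.52
eef_pos: [0.6523, 0.0537, 0.0358]
tcp_rot: [0.0, 0.706, 0.0, 0.708]
force: [0.5, 0.5, -2.9]
width: 0.0296
```

```bash
python3 - <<'E'
from h import *
go([.6524,.0546,.0295])
E
```

```text
t 17.5167 pos [0.6523 0.0537 0.0358] w 0.0296 F [ 0.5  0.5 -2.9]
tool-frame shift cm [0.63 0.09 0.01] rotvec deg [ 0.    0.15 -0.02]
```

Request:
servo_tool --deltas '[0.4,0.1,0,0,0.1,0,1,0.2,0,0,0,0,0,1,0,0,0,0,0,0,1]'

```text
time: 17.77
eef_pos: [0.6529, 0.0544, 0.031]
tcp_rot: [0.0, 0.706, -0.0, 0.708]
force: [-0.8, 0.2, -2.8]
width: 0.0295
```

```bash
python3 - <<'E'
from h import *
go([.6524,.0546,.0295])
E
```

```text
t 17.7667 pos [0.6529 0.0544 0.031 ] w 0.0295 F [-0.8  0.2 -2.8]
tool-frame shift cm [ 0.15  0.02 -0.05] rotvec deg [-0.03  0.16 -0.03]
```

Request:
servo_tool --deltas '[0.15,0,0,0,0.1,0,1,0.05,0,0,0,0,0,1]'

```text
time: 17.93
eef_pos: [0.6534, 0.0545, 0.0297]
tcp_rot: [0.0, 0.706, 0.0, 0.708]
force: [-1.1, 0.5, -0.4]
width: 0.0294
```

Request:
servo_tool --deltas '[0.03,0,0,0,0,0,1,0,0,0,0,0,0,0.65,0,0,0,0,0,0,0.5,0,0,0,0,0,0,0.4,0,0,0,0,0,0,0.3,0,0,0,0,0,0,0.3,-1.5,0,0,0,0,0,0.3,-3,0,0,0,0,0,0.3,-3,0,0,0,0,0,0.2,-3,0,0,0,0,0,0,-3,0,0,0,0,0,0]'

```text
time: 18.85
eef_pos: [0.65, 0.0542, 0.1672]
tcp_rot: [0.0, 0.71, -0.0, 0.704]
force: [0.5, -0.7, 0.3]
width: 0.0852
```

```bash
python3 - <<'E'
from h import *
go([.4496,-.2581,.16]); shot("side","b3s.png",(230,150,350,270),5)
E
```

```text
t 18.85 pos [0.65   0.0542 0.1672] w 0.0852 F [ 0.5 -0.7  0.3]
tool-frame shift cm [  0.87 -31.24 -20.02] rotvec deg [-0.03 -0.43  0.  ]
```

View pics/b3s.png

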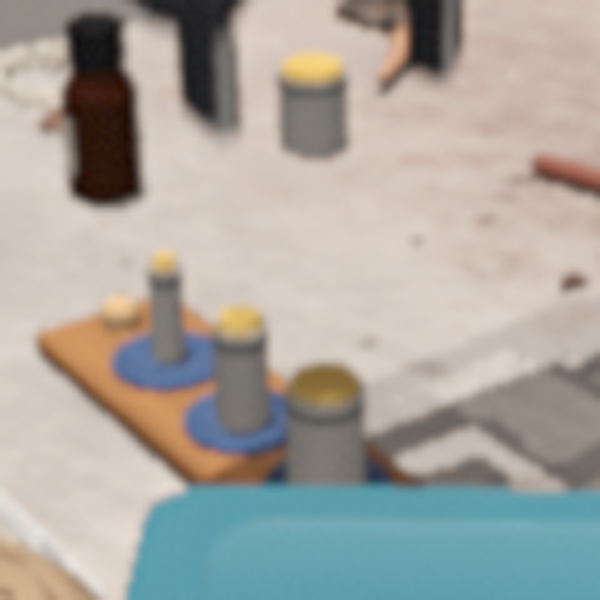

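Request:
servo_tool --deltas '[0,-2.7,-2,0,0,0,0,0,-2.9,-2,0,0,0,0,0,-2.9,-2,0,0,0,0,0,-2.9,-1.9,0,0,0,0,0,-2.9,-1.8,0,0,0,0,0,-2.9,-1.8,0,0,0,0,0,-2.9,-1.8,0,0,0,0,0,-2.9,-1.8,0,0,0,0,0,-2.9,-1.8,0,0,0,0,0,-2.9,-1.8,0,0,0,0,0,-2,-1.3,0,0,0,0,0,0,0,0,0,0,0]'

```text
time: 19.9
eef_pos: [0.4538, -0.265, 0.191]
tcp_rot: [-0.004, 0.694, 0.001, 0.719]
force: [-0.0, 0.6, 0.7]
width: 0.0851
```

```bash
python3 - <<'E'
from h import *
go([.4496,-.2581,.09])
E
```

```text
t 19.9 pos [ 0.4538 -0.265   0.191 ] w 0.0851 F [-0.   0.6  0.7]
tool-frame shift cm [10.08  0.75 -0.78] rotvec deg [0.38 2.03 0.29]
```

Request:
servo_tool --deltas '[2,0.7,-0.7,0.3,2,0.3,0,3,0,-0.1,0,0.2,0,0,3,0,-0.1,0,0.2,0,0,1.2,0,0,0,0,0,0,0,0,0,0,0,0,0]'

```text
time: 20.32
eef_pos: [0.4484, -0.2622, 0.103]
tcp_rot: [-0.001, 0.706, -0.004, 0.709]
force: [0.1, -0.4, -0.1]
width: 0.0854
```

```bash
python3 - <<'E'
from h import *
go([.4496,-.2581,.027]); shot("top","a1.png",(370,190,490,290),5)
E
```

```text
t 20.3167 pos [ 0.4484 -0.2622  0.103 ] w 0.0854 F [ 0.1 -0.4 -0.1]
tool-frame shift cm [7.59 0.46 0.09] rotvec deg [-0.28  0.24  0.39]
```

View pics/a1.png

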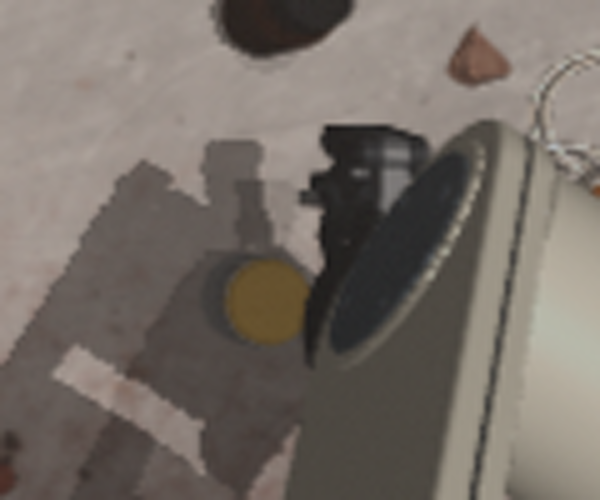

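Request:
servo_tool --deltas '[1,0.4,0,-0.2,0.2,0.3,0,2,0,-0.1,0,0.2,0,0,2,0,-0.1,0,0.2,0,0,1.8,0,-0.1,0,0.1,0,0,0,0,0,0,0,0,0]'

```text
time: 20.78
eef_pos: [0.4515, -0.2594, 0.0395]
tcp_rot: [-0.003, 0.706, -0.002, 0.708]
force: [-0.7, -0.4, 0.5]
width: 0.0856
```

```bash
python3 - <<'E'
from h import *
go([.4496,-.2581,.013])
E
```

```text
t 20.7833 pos [ 0.4515 -0.2594  0.0395] w 0.0856 F [-0.7 -0.4  0.5]
tool-frame shift cm [ 2.65  0.15 -0.2 ] rotvec deg [0.04 0.2  0.43]
```

Request:
servo_tool --deltas '[1.7,0.1,-0.2,0,0.2,0.4,0,1,0,-0.1,0,0.1,0,0.1,0.3,0,0,0,0,0,0.2,0,0,0,0,0,0,0.2]' --newtons 80

```text
time: 21.12
eef_pos: [0.4519, -0.2592, 0.0121]
tcp_rot: [-0.002, 0.706, -0.0, 0.708]
force: [0.1, 0.7, 0.4]
width: 0.0688
```

```bash
python3 - <<'E'
from h import *
go([.4496,-.2581,.013])
E
```

```text
t 21.1167 pos [ 0.4519 -0.2592  0.0121] w 0.0688 F [0.1 0.7 0.4]
tool-frame shift cm [-0.09  0.11 -0.23] rotvec deg [0.11 0.17 0.17]
```

Request:
servo_tool --deltas '[0.1,0.1,-0.3,0.1,0.2,0.2,0.25,0,0,0,0,0,0,0.35,0,0,0,0,0,0,0.4,0,0,0,0,0,0,0.45,0,0,0,0,0,0,0.5,0,0,0,0,0,0,0.55,0,0,0,0,0,0,0.6,0,0,0,0,0,0,0.8,0,0,0,0,0,0,1,0,0,0,0,0,0,1]'

```text
time: 21.95
eef_pos: [0.4504, -0.2591, 0.015]
tcp_rot: [-0.001, 0.706, -0.001, 0.708]
force: [0.1, -0.4, 1.1]
width: 0.0381
```

```bash
python3 - <<'E'
from h import *
go([.4496,-.2581,.013])
E
```

```text
t 21.95 pos [ 0.4504 -0.2591  0.015 ] w 0.0381 F [ 0.1 -0.4  1.1]
tool-frame shift cm [ 0.2   0.1  -0.08] rotvec deg [0.01 0.2  0.11]
```

Request:
servo_tool --deltas '[-1,0,0,0,0.2,0.1,1,-2.5,0,0,0,0,0,1,-3.5,0,0,0,0,0,1,-3.5,1,0.5,0,0,0,1,-1,3,1.6,0,0,0,1,0,3.2,1.7,0,0,0,1,0,3.2,1.7,0,0,0,1,0,3.2,1.7,0,0,0,1,0,3.2,1.7,0,0,0,1,0,3.2,1.7,0,0,0,1,0,3.2,1.7,0,0,0,1,0,0,0,0,0,0,1]'

```text
time: 22.95
eef_pos: [0.5751, -0.0168, 0.1301]
tcp_rot: [0.005, 0.71, -0.001, 0.705]
force: [0.0, -1.5, -4.8]
width: 0.038
```

```bash
python3 - <<'E'
from h import *
go([.6521,.1153,.12])
E
```

```text
t 22.95 pos [ 0.5751 -0.0168  0.1301] w 0.038 F [ 0.  -1.5 -4.8]
tool-frame shift cm [ 1.03 13.27  7.6 ] rotvec deg [-0.46 -0.4  -0.34]
```

Request:
servo_tool --deltas '[0,3,1.7,-0.4,-0.4,-0.3,1,0,3,1.7,0,0,0,1,0,3,1.7,0,0,0,1,0,3,1.7,0,0,0,1,0,1.2,0.7,0,0,0,1,0,0,0,0,0,0,1]'

```text
time: 23.45
eef_pos: [0.6491, 0.1237, 0.1236]
tcp_rot: [-0.001, 0.71, 0.001, 0.704]
force: [-0.9, -0.4, -4.6]
width: 0.0381
```

```bash
python3 - <<'E'
from h import *
go([.6521,.1153,.09])
E
```

```text
t 23.45 pos [0.6491 0.1237 0.1236] w 0.0381 F [-0.9 -0.4 -4.6]
tool-frame shift cm [ 3.36 -0.84  0.33] rotvec deg [ 0.13 -0.54  0.  ]
```

Request:
servo_tool --deltas '[2,-0.8,0.3,0,-0.4,0,1,2.5,0,0,0,0.1,0,1,2,0,0,0,0.1,0,1,1,0,0,0,0,0,1,0,0,0,0,0,0,1]'

```text
time: 23.87
eef_pos: [0.649, 0.1141, 0.0436]
tcp_rot: [-0.002, 0.711, 0.001, 0.704]
force: [-0.6, 0.5, -4.6]
width: 0.0382
```

```bash
python3 - <<'E'
from h import *
go([.6521,.1153,.03])
E
```

```text
t 23.8667 pos [0.649  0.1141 0.0436] w 0.0382 F [-0.6  0.5 -4.6]
tool-frame shift cm [1.36 0.12 0.33] rotvec deg [ 0.28 -0.57  0.09]
```

Request:
servo_tool --deltas '[0.6,0.1,0.4,0.2,-0.6,0.1,1,0.4,0,0,0,0,0,1,0,0,0,0,0,0,1]'

```text
time: 24.12
eef_pos: [0.6526, 0.1136, 0.0331]
tcp_rot: [0.0, 0.707, -0.0, 0.707]
force: [-0.2, 0.4, -5.5]
width: 0.0382
```

```bash
python3 - <<'E'
from h import *
go([.6521,.1153,.03])
E
```

```text
t 24.1167 pos [0.6526 0.1136 0.0331] w 0.0382 F [-0.2  0.4 -5.5]
tool-frame shift cm [ 0.31  0.17 -0.05] rotvec deg [-0.02  0.    0.  ]
```

Request:
servo_tool --deltas '[0.1,0.2,0,0,0,0,1,0,0,0,0,0,0,1]'

```text
time: 24.28
eef_pos: [0.6534, 0.1156, 0.0333]
tcp_rot: [0.0, 0.706, -0.0, 0.708]
force: [0.6, -0.3, -4.6]
width: 0.0382
```

Request:
servo_tool --deltas '[0.12,0.1,0,0,0,0,1,0,0,0,0,0,0,1]'

```text
time: 24.45
eef_pos: [0.6544, 0.117, 0.0336]
tcp_rot: [0.0, 0.706, 0.0, 0.709]
force: [-0.1, -0.4, -4.7]
width: 0.038
```

Request:
servo_tool --deltas '[0.25,-0.15,-0.2,0,0.1,0,1,0.1,0,0,0,0,0,1]'

```text
time: 24.62
eef_pos: [0.6531, 0.1158, 0.031]
tcp_rot: [0.0, 0.706, 0.0, 0.709]
force: [-1.2, 0.3, -4.7]
width: 0.0384
```

```bash
python3 - <<'E'
from h import *
go([.6521,.1153,.03])
E
```

```text
t 24.6167 pos [0.6531 0.1158 0.031 ] w 0.0384 F [-1.2  0.3 -4.7]
tool-frame shift cm [ 0.1  -0.05 -0.1 ] rotvec deg [-0.01  0.26 -0.06]
```

Request:
servo_tool --deltas '[0.12,-0.05,-0.1,0,0.2,0,1,0.05,0,0,0,0,0,1]'

```text
time: 24.78
eef_pos: [0.6525, 0.1155, 0.03]
tcp_rot: [0.001, 0.706, 0.0, 0.708]
force: [-3.8, -0.1, 3.9]
width: 0.0383
```

Contact on the pad (force went from −4.7 to +3.9 N). I'll release and retreat.

Request:
servo_tool --deltas '[0,0,0,0,0,0,1,0,0,0,0,0,0,0.5,0,0,0,0,0,0,0.4,0,0,0,0,0,0,0.3,0,0,0,0,0,0,0.2,0,0,0,0,0,0,0.2,-1.5,0,0,0,0,0,0.2,-3,0,0,0,0,0,0.2,-3,0,0,0,0,0,0.2,-3,0,0,0,0,0,0,-3,0,0,0,0,0,0]'

```text
time: 25.7
eef_pos: [0.649, 0.1145, 0.1673]
tcp_rot: [-0.0, 0.71, -0.0, 0.704]
force: [0.7, 0.2, -0.2]
width: 0.0852
```

Request:
servo_tool --deltas '[0,0,-3,0,0,0,0,0,0,-3,0,0,0,0,0,0,-3,0,0,0,0,0,0,-3,0,0,0,0,0,0,-3,0,0,0,0,0,0,-3,0,0,0,0,0,0,-3,0,0,0,0,0,0,-1,0,0,0,0,0,0,0,0,0,0,0]'

```text
time: 26.45
eef_pos: [0.4281, 0.1152, 0.1851]
tcp_rot: [0.002, 0.699, 0.001, 0.715]
force: [0.6, -0.5, 0.6]
width: 0.0853
```

```bash
python3 - <<'E'
from h import *
o=get_obs();print(o["time"],o["eef_pos"],o["force"],o["width"])
im=get_image("top")[:,:,::-1]; cv2.imwrite("pics/f.png",cv2.resize(np.ascontiguousarray(im[130:215,215:445]),None,fx=3.4,fy=3.4,interpolation=cv2.INTER_CUBIC))
hsv=cv2.cvtColor(np.ascontiguousarray(im),cv2.COLOR_BGR2HSV)
m=cv2.inRange(hsv,(20,90,90),(40,255,255)); m[:140]=0;m[164:]=0
r=cv2.connectedComponentsWithStats(m)
for s,c in zip(r[2][1:],r[3][1:]):
    if s[4]>10 and 235<c[0]<350: print(s,c,bp("top",*c,.065).round(4))
shot("side","fs.png",(220,140,380,280),5)
E
```

```text
26.45 [0.42807096 0.11515356 0.18514134] [ 0.60869611 -0.51148804  0.58381523] 0.08531311806313083
[240 145  17  17 218] [248.51376147 153.31192661] [0.6521 0.1156 0.065 ]
[272 147  12  13 118] [277.49152542 153.00847458] [0.6533 0.0545 0.065 ]
[303 149   8   9  58] [306.44827586 153.25862069] [ 0.6533 -0.0067  0.065 ]
[334 152   5   5  18] [336.27777778 154.11111111] [ 0.6521 -0.07    0.065 ]
```

View pics/f.png

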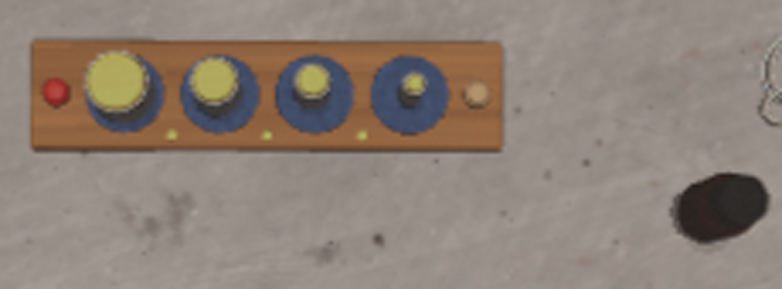

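View pics/fs.png

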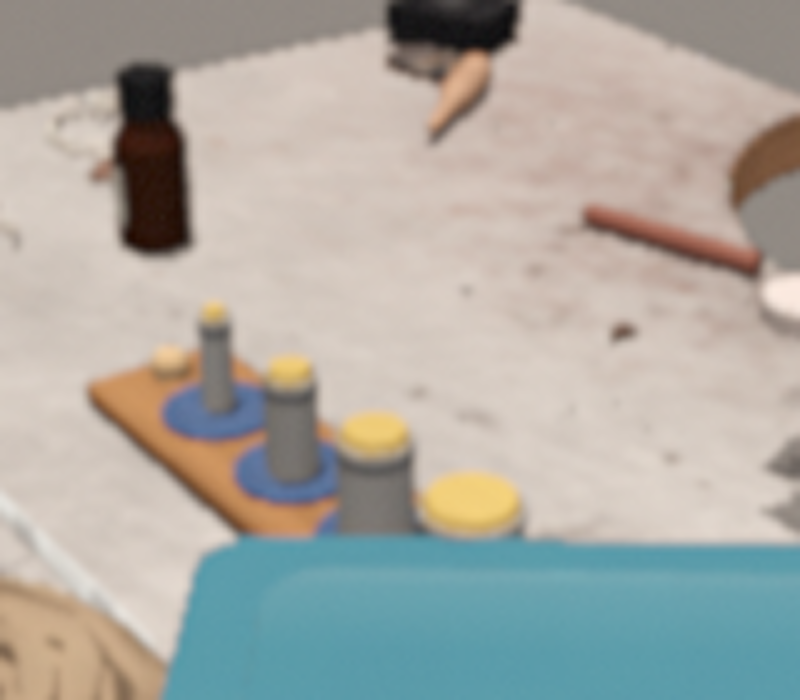

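All four punches stand upright, in order of size from the red peg. Each top's centre is within about 1 mm of its pad centre in x and y. The bottle is unmoved and the gripper is clear.

```bash
python3 -c "
from cell import *
print(job_done())"
```

```text
the job is handed in; nothing more can be done
None
```

The four punches now stand upright on their pads, in order of size from the red peg: 40, 31, 23 and 15 mm. I handed the job in at about 26.5 s on the robot's clock; `job_done()` gives no verdict.

- **Position:** the last top picture puts each punch's top within about 1 mm of its pad centre. The calibration itself is only good to about 2 mm.
- **Upright and clear:** the last side picture shows all four standing, the bottle standing where it was, and the gripper well away with its force reading near zero. In that view a blue container hides the bases of the two largest punches. Those two bases were not seen directly and rest on the top view and the contact force.
- **Disagreement:** the side camera read about 1–1.5 pixels lower than the top camera for every object. I put this down to calibration and used the top camera's positions.
- **Forces:** the largest wrist force I saw was about 23 N, when setting down the 23 mm punch. Force is only reported at the end of each move, so a brief higher peak could have been missed.

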